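# From tea to dinner at the sideboard

### The arm

A 6-joint arm with a two-finger parallel gripper is mounted at the origin on the work surface. World frame = base frame: x ahead of the robot, y to its left, z up, the work surface at z = 0. Lengths are in m, angles in rad, forces in N, time in s.
With the tool pointing down it reaches from about 0.225 to 0.875 m from the base axis. Payload 3.4 kg.
Tool frame: the origin (TCP) lies midway between the tips of the shut fingers; the grasp point (between the pads) lies 19 mm behind it (arm.grip_depth is the z of the grasp point in the tool frame, in m); z points along the fingers, y is the direction in which the jaws open and shut (so a half turn about z gives the same grasp; the last joint's range is limited). The gripper opens to 85 mm and grips with 20 to 120 N. Pads are 22 mm wide; open, the fingers measure 114 mm over their backs; the gripper's body (76 mm by 85 mm) begins 54 mm behind the grasp point. The pads swing forward as they close: fully open they stand 13 mm farther back than shut.
Start: joints at [1.133, 0.276, 1.505, -0, 1.361, -0.121], TCP at [0.179, 0.546, 0.231] pointing down, gripper open.
Joint ranges: [-2.89, 2.89], [-0.75, 2.08], [0.22, 2.7], [-1.18, 4.32], [0.11, 2.71], [-2.7, 2.7]. Speed limits (rad/s): [2.57, 2.57, 3.14, 3.14, 3.14, 3.14].

### API

Orientations are given as a unit quaternion [w, x, y, z].
In Python, from cell import arm gives the robot as it stands.
- The arm moves only by the tool servo_tool, never from a script. Its argument "series" is a list of rows, each a list of 2 entries, a list of its own where there are three numbers: the shift along the tool's x, y, z in m, then the turn, a rotation vector about the tool's x, y, z in rad. A call has 1 to 5 rows; each row shifts and turns the commanded pose from where the row before left it, along the tool's axes as they then stand; what a row does not reach is not made up. A row lasts 1/8 s, in which the tool goes at most 62.5 mm and 10.7 degrees, less where a joint would pass 70% of its speed; a pose out of reach is approached as far as the arm can. A call is refused whole if a number of a shift passes 0.0625 or a number of a turn 0.188, either way. A call with a gripper value outside its range is refused whole. "grip" is the finger opening in m, from 0 to 0.0854, set as the call begins (left out, the last holds). The fingers move at their own pace and stop on an object; "force" is the grip in N (left out, the last holds). Time passes only in rows, so rows that do not move let the fingers close. It gives the time, the measured TCP pose, the force and the opening at its end, in the units of the state.
- arm.state(): the state, without advancing time (a new reading comes with each control period).
- arm.get_image(name): name is "side" or "top" or "wrist"; returns the picture (400x640x3 uint8, red, green, blue); there is no depth.
- arm.calibration(name): a dict with "vfov" (degrees; the focal length in pixels is half the picture's height over the tangent of half this angle, whatever the lens; pixels are square), "cx", "cy" (the principal point, pixels), "rvec" (rotation vector, rad) and "tvec" (3), from world to camera coordinates, as OpenCV has them; the wrist camera has in their place "hand_eye" (4x4, takes a point from camera to tool coordinates, whose origin is the TCP and whose axes are the flange's). Camera axes: x right, y down, z forward; pixel columns grow to the right and rows downward; lengths in m; the calibration is good to about 2 mm. A picture is of the moment at which its call begins: read the wrist's pose just before it. calibration takes no time and is no camera call.
- arm.finish_job(): hands the job in, once; it reports no verdict.
Trained networks look in the newest picture that a camera, given by its name, has taken for a name from the list of things; names that differ only in an ending like _2 or _b are one class to them, and where a whole thing is asked for, a point or a joint stands for the part that bears it (a point fixed in the world has none). Each returns a list of dicts, best first, with "score" (0 to 1); they miss things now and then, are a little off and sometimes report something else, mostly with a low value. They report only what shows in the picture. A call takes as long as a camera call. They do not tell look-alikes from the thing itself.
- arm.regions_of(camera, target): "pixels" (400x640 bool, what is visible of it) and "extent" ([centre column, centre row, width, height] in pixels, round what is visible of it).
The state is a dict: "time_s": time; "q": joint angles; "joint_vel": joint speeds; "tau": joint torques, N m; "tcp_pos": TCP position; "eef_rot": TCP orientation; "contact_force": force on the tool from outside, world axes, zero at the start; "moment": the same for the moment, N m; "finger_gap": finger opening in m.
Only numpy, scipy, OpenCV 4.12 (cv2) and the standard library are available. Lean on these libraries where they do the work, as an engineer would, in place of code of your own. Each camera call takes 0.05 s, during which the arm holds its last target. There are 200 camera calls.

### The job

Tea is over and dinner comes next: with your fingertips only, push the open lid of the small tea caddy over so that it falls shut, and flip the lid of the wide cutlery chest up and over so that it stays open by itself, in either order. Push gently, grip nothing, leave both boxes standing where they are without shoving or lifting them, and do not disturb the glass and china around them.

Things in the scene. Friction and masses are not known exactly. Their poses are not given: they have to be found in the camera images.
- chest: the cutlery chest: the larger, wider wooden box, 140 (x) x 240 (y) x 85 mm high, 2.6 kg, standing loose on the sideboard, its lid shut at the start. Origin: centre of its underside; its x axis points from its front to its hinge side (away from the robot, give or take 0.3 rad), z up.
- chest_lid (a joint): angle of the chest's lid, rad: 0 shut (level), 1.57 upright, 1.95 fully open against its stop, leaning backwards. No spring, hardly any friction: below 1.57 it falls shut, beyond it falls open. The lid weighs about 0.28 kg; 1 to 3 N at its edge lift it
- chest_lid_hinge (a point): middle of the hinge axis of the chest's lid, at the underside of the lid, 70 mm behind the box's centre and 85 mm above the sideboard; the axis runs along the chest's y
- chest_lid_edge (a point): middle of the lower front edge of the chest's lid, 162 mm from the hinge axis; it moves with the lid. The lid is a flat board 10 mm thick and 246 mm wide that stands out 22 mm over the box's front wall, so a fingertip fits under it there; nothing is below the overhang down to the sideboard
- caddy: the tea caddy: the smaller wooden box, 100 (x) x 130 (y) x 95 mm high, 1.9 kg, standing loose, its lid open at the start. Origin: centre of its underside; its x axis points from its front to its hinge side (away from the robot, give or take 0.3 rad), z up.
- caddy_lid (a joint): angle of the caddy's lid, rad: 0 shut (level), 1.57 upright, 1.95 fully open against its stop, leaning backwards. No spring; damped: below 1.57 it sinks shut by itself, beyond it falls open. The lid weighs about 0.13 kg
- caddy_lid_hinge (a point): middle of the hinge axis of the caddy's lid, at the lid's inner face, 50 mm behind the box's centre and 95 mm above the sideboard; the axis runs along the caddy's y
- caddy_lid_edge (a point): middle of the free edge of the caddy's lid, on its inner face, 118 mm from the hinge axis; it moves with the lid. The lid is a board 8 mm thick and 136 mm wide with a ball knob (18 mm across, reaching 30 mm from the lid's underside) 52 mm from the hinge on its outer face; shut, it stands out 18 mm over the front wall
- teacup: white porcelain mug, rim radius 42 mm, 60 mm high, standing in front, between the two boxes; origin: centre of its underside. To be left alone
- cordial_glass: small stemmed glass, radius 26 mm, 100 mm high, standing between the two boxes; origin: centre of its underside. To be left alone
- cork_bottle: clear glass bottle with a cork, radius 36 mm, 210 mm high, far left; origin: centre of its underside. To be left alone
- steel_jug: polished steel jug with a handle, radius 48 mm, 190 mm high, far right; origin: centre of its underside. To be left alone
- amber_bowl: amber glass bowl, rim radius 55 mm, 55 mm high, at the back, in the middle; origin: centre of its underside. To be left alone
There are look-alikes about, which are no part of the job. Leave any orange look-alike of the caddy alone.

How it is judged:
At the end, for the whole second after the job is handed in: The chest's lid rests open beyond 1.75 rad and the caddy's lid is shut (under 0.06 rad), both at rest; both boxes within 20 mm of where they stood, all the glass and china upright (value of joint chest_lid above 1.75 rad and value of joint caddy_lid below 0.06 rad and velocity of joint chest_lid between -0.1 and 0.1 rad/s and velocity of joint caddy_lid between -0.1 and 0.1 rad/s and distance of each of chest, caddy from where it was at the start of the episode below 0.02 m and angle between each of teacup, cordial_glass, cork_bottle, steel_jug, amber_bowl's own z axis and vertical below 0.1 rad); the robot touches nothing.
It fails at once if the chest is shoved more than 20 mm, lifted or tipped (distance of chest from where it was at the start of the episode above 0.02 m or height (world z) of chest above 0.012 m or angle between chest's own z axis and vertical above 0.12 rad).
It fails at once if the caddy is shoved more than 20 mm, lifted or tipped (distance of caddy from where it was at the start of the episode above 0.02 m or height (world z) of caddy above 0.012 m or angle between caddy's own z axis and vertical above 0.12 rad).
It fails at once if the chest lid is gripped, or pushed with more than 25 N (contact force between the fingers and chest_lid above 25 N).
It fails at once if the caddy lid is gripped, or pushed with more than 25 N (contact force between the fingers and caddy_lid above 25 N).
It fails at once if glass or china is moved more than 30 mm, lifted or tipped (distance of any of teacup, cordial_glass, cork_bottle, steel_jug, amber_bowl from where it was at the start of the episode above 0.03 m or angle between any of teacup, cordial_glass, cork_bottle, steel_jug, amber_bowl's own z axis and vertical above 0.4 rad).
It also fails if it takes over 64 s, if anything falls off the work surface, if the arm or the gripper's body presses on something with over 40 N, if the wrist force passes 120 N, or if a joint passes its speed limit or range.

## Working session

There is one attempt and no reset: what is moved stays moved. The work goes in short steps, Python scripts to look and compute and a tool call to move; the robot and the scene stay as the last step left them, time stands still between calls to the robot, and variables do not carry over. Pictures are saved under pics/ and viewed, about 8 in all and at most 12, crops included, and the job is handed in when it is done.

Besides the shell and the picture viewer there is one more tool, called after ">>>" as a command line: name --argument value ..., lists and objects as JSON in quotes. servo_tool: Moves the arm, as the interface text tells. Its arguments: {"type":"object","properties":{"series":{"type":"array"},"grip":{"type":"number"},"force":{"type":"number"}},"required":["series"]}

```bash
ls; mkdir -p pics
python3 - <<'E'
from cell import arm
import cv2,numpy as np
for c in("side","top"):
    im=arm.get_image(c); cv2.imwrite(f"pics/{c}0.png",im[:,:,::-1])
    print(c,arm.calibration(c))
    for t in["chest","caddy","chest_lid","caddy_lid","teacup","cordial_glass","cork_bottle","steel_jug","amber_bowl"]:
        print(t,[(round(r["score"],2),np.round(r["extent"]).tolist()) for r in arm.regions_of(c,t)][:3])
print(arm.calibration("wrist"),arm.state())
E
```

```text
pics
side {'vfov': 55.17063886527359, 'cx': 321.1274349814449, 'cy': 198.41478397910365, 'rvec': array([ 2.10291875, -0.38255142,  0.20044005]), 'tvec': array([-0.48474945,  0.18941395,  0.90814872])}
chest [(0.84, [347.0, 264.0, 122.0, 110.0])]
caddy [(0.93, [238.0, 158.0, 54.0, 47.0]), (0.77, [228.0, 201.0, 64.0, 58.0]), (0.63, [299.0, 167.0, 63.0, 82.0])]
chest_lid [(0.82, [344.0, 255.0, 127.0, 92.0])]
caddy_lid [(0.94, [313.0, 151.0, 32.0, 52.0]), (0.82, [227.0, 186.0, 62.0, 28.0]), (0.79, [236.0, 150.0, 54.0, 25.0])]
teacup [(0.91, [265.0, 237.0, 44.0, 37.0])]
cordial_glass [(0.76, [340.0, 201.0, 19.0, 16.0])]
cork_bottle [(0.65, [290.0, 132.0, 17.0, 57.0])]
steel_jug [(0.91, [415.0, 343.0, 73.0, 108.0])]
amber_bowl [(0.89, [391.0, 209.0, 38.0, 28.0])]
top {'vfov': 44.68563077942713, 'cx': 320.6223843349894, 'cy': 195.09428264080205, 'rvec': array([ 2.18459402, -2.14866372,  0.08269846]), 'tvec': array([0.01567755, 0.52204422, 1.42663717])}
chest [(0.74, [395.0, 202.0, 95.0, 68.0])]
caddy [(0.94, [264.0, 273.0, 62.0, 59.0]), (0.86, [253.0, 193.0, 57.0, 60.0]), (0.69, [183.0, 248
[... 848 characters left out ...]
+00]])} {'time_s': 1.0, 'q': array([ 1.13298112e+00,  2.75863878e-01,  1.50492054e+00,  2.06724979e-05,
        1.36067650e+00, -1.20960969e-01]), 'joint_vel': array([-1.11974130e-03, -1.04448028e-03,  2.08944154e-03, -3.04188584e-04,
       -2.08298326e-03,  6.16226086e-05]), 'tau': array([-9.10783683e-05, -4.16660464e+01, -2.46107841e+01,  5.64559446e-05,
        1.54719646e-04,  1.34227520e-05]), 'tcp_pos': array([0.17914675, 0.54641018, 0.23134043]), 'eef_rot': array([8.44671067e-06, 1.57767346e-01, 9.87476309e-01, 6.61000222e-05]), 'contact_force': array([ 0.11695377,  0.66643672, -0.02862015]), 'moment': array([-0.01189589,  0.04823895,  0.00605881]), 'finger_gap': 0.08571000856486344}
```

View pics/side0.png

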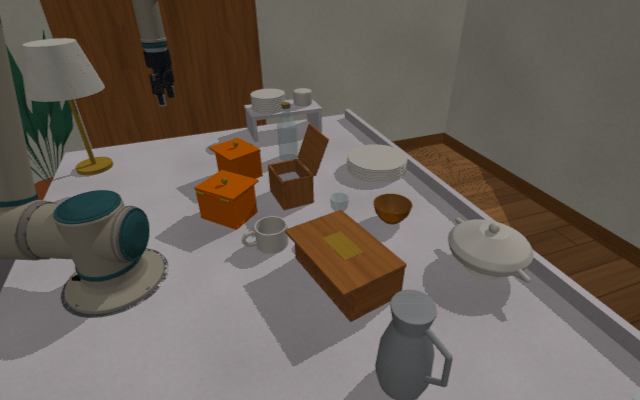

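View pics/top0.png

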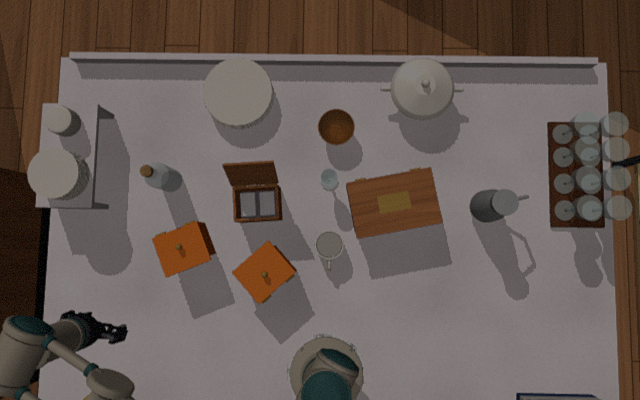

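The pictures show three caddy-like boxes in the top view. Two are orange and shut, at (264,273) and (183,248); these are look-alikes. The third is brown with its lid open, at (253,193), and that is the real caddy. The chest is at (395,202), with the teacup at (330,247) and the cordial glass at (329,178). Next I'll fit both box poses to the masks and check a close crop.

```bash
cat > fit.py <<'E'
from cell import arm
import cv2,numpy as np
from scipy.optimize import minimize
def K(c):
    k=arm.calibration(c); f=200/np.tan(np.radians(k["vfov"])/2)
    return np.array([[f,0,k["cx"]],[0,f,k["cy"]],[0,0,1]]),k["rvec"],k["tvec"]
def proj(P,c):
    A,r,t=K(c); return cv2.projectPoints(np.array(P,float).reshape(-1,3),r,t,A,None)[0][:,0]
def ray(uv,c,z):
    A,r,t=K(c);R=cv2.Rodrigues(r)[0];d=R.T@np.linalg.inv(A)@[*uv,1];o=-R.T@t
    return o+d*(z-o[2])/d[2]
def box(x0,x1,y0,y1,z0,z1): return np.array([[x,y,z] for x in(x0,x1) for y in(y0,y1) for z in(z0,z1)])
def lid(L,w,t,hx,hz,a):
    b=box(-L,0,-w/2,w/2,0,t); c,s=np.cos(a),np.sin(a)
    # shut: extends -x; opening lifts front edge up
    return np.c_[hx+b[:,0]*c+b[:,2]*s, b[:,1], hz-b[:,0]*s+b[:,2]*c]
def place(P,p):
    c,s=np.cos(p[2]),np.sin(p[2]); return np.c_[p[0]+c*P[:,0]-s*P[:,1],p[1]+s*P[:,0]+c*P[:,1],P[:,2]]
def model(n,a): 
    return [box(-.07,.07,-.12,.12,0,.085),lid(.162,.246,.01,.07,.085,a)] if n=="chest" else [box(-.05,.05,-.065,.065,0,.095),lid(.118,.136,.008,.05,.095,a)]
def sil(n,a,p,c,S=4):
    m=np.zeros((400*S,640*S),np.uint8)
    for P in model(n,a):
        h=cv2.convexHull(((proj(place(P,p),c)+.5)*S).astype(np.float32)); cv2.fillConvexPoly(m,h.astype(np.int32),1)
    return cv2.resize(m.astype(np.float32),(640,400),interpolation=cv2.INTER_AREA)
def pick(n,c,uv):
    M=np.zeros((400,640),bool)
    for t in(n,n+"_lid"):
        for r in arm.regions_of(c,t):
            e=r["extent"]
            if r["score"]>.5 and np.hypot(e[0]-uv[0],e[1]-uv[1])<32 : M|=r["pixels"]
    return M
def fit(n,a,M,p0):
    def cost(p):
        s=0
        for c,m in M.items():
            q=sil(n,a,p,c); s+=1-np.minimum(q,m).sum()/np.maximum(q,m).sum()
        return s
    return minimize(cost,p0,method="Nelder-Mead",options=dict(initial_simplex=np.array(p0)+np.array([[0,0,0],[.02,0,0],[0,.02,0],[0,0,.15]]),maxiter=90))
E
python3 - <<'E'
from fit import *
t=arm.get_image("top");s=arm.get_image("side")
for n,a,ut,us in(("chest",0,(395,202),(347,262)),("caddy",1.95,(253,188),(302,163))):
    M={"top":pick(n,"top",ut),"side":pick(n,"side",us)}
    print(n,{c:int(m.sum()) for c,m in M.items()})
    p0=[*ray(ut,"top",.08)[:2],0]
    for sub in(M,{"top":M["top"]},{"side":M["side"]}):
        r=fit(n,a,sub,p0); print(list(sub),r.x.round(4),round(r.fun,3))
        if len(sub)==2: best=r.x
    for c,im in(("top",t),("side",s)):
        for P in model(n,a):
            for u in proj(place(P,best),c): cv2.circle(im,tuple(int(v) for v in u.round()),1,(0,255,0),-1)
for n,uv,z in(("teacup",(330,246),.03),("glass",(329,178),.1),("bowl",(337,126),.05),("orange1",(264,273),.1),("orange2",(183,248),.1),("jug top",(505,203),.19),("bottle top",(148,171),.21)): print(n,ray(uv,"top",z).round(3))
a=cv2.resize(t[110:310,130:530],(800,400)); cv2.imwrite("pics/c1.png",a[:,:,::-1])
b=cv2.resize(s[110:320,190:430],(720,600),interpolation=cv2.INTER_CUBIC); cv2.imwrite("pics/c2.png",b[:,:,::-1])
E
```

```text
chest {'top': 5128, 'side': 7778}
['top', 'side'] [ 0.5092 -0.1814  0.1979] 0.058
['top'] [ 0.5078 -0.181   0.1968] 0.026
['side'] [ 0.5108 -0.1812  0.1895] 0.023
caddy {'top': 2946, 'side': 2738}
['top', 'side'] [0.4919 0.2086 0.0686] 0.08
['top'] [0.4903 0.2085 0.0736] 0.028
['side'] [0.4923 0.2068 0.0544] 0.032
teacup [ 0.371 -0.006  0.03 ]
glass [0.564 0.    0.1  ]
bowl [ 0.726 -0.021  0.05 ]
orange1 [0.294 0.177 0.1  ]
orange2 [0.359 0.407 0.1  ]
jug top [ 0.493 -0.462  0.19 ]
bottle top [0.561 0.475 0.21 ]
```

View pics/c1.png

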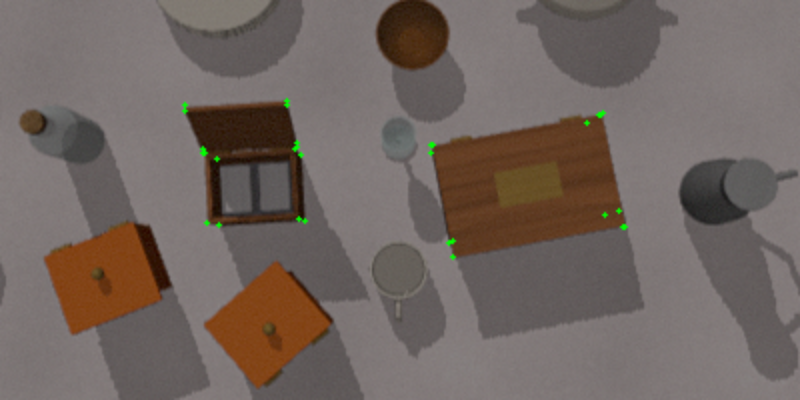

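View pics/c2.png

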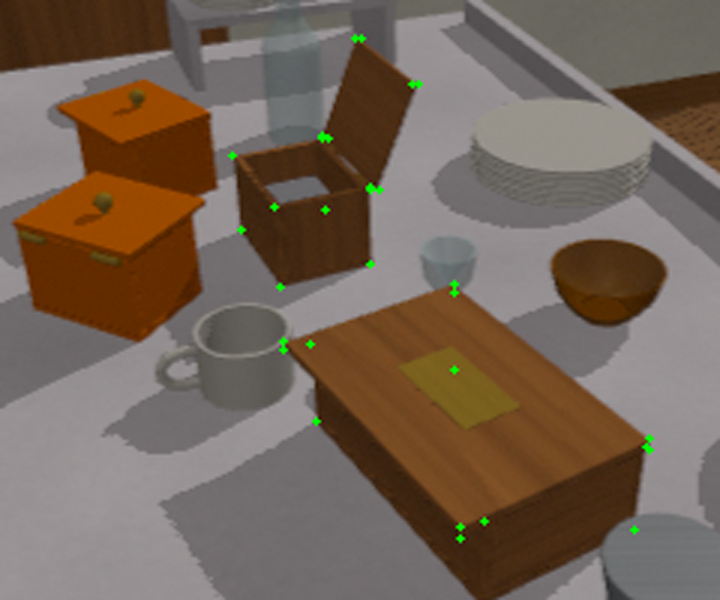

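The top crop confirms the choice: the brown caddy has its lid standing open (crop pixels 250,150) and the orange ones are shut. In both views the green model corners lie on the edges of the brown caddy and the chest to within a pixel or so. The top and side fits agree to about 3 mm.

I'll do the caddy first, approaching from behind its lid with the fingers shut.

```bash
cat > plan.py <<'E'
from cell import arm
import numpy as np, math
from scipy.spatial.transform import Rotation as R
def Rt(q): return R.from_quat([q[1],q[2],q[3],q[0]])
def plan(target,Rtgt=None,v=.06,show=True,start=None):
    "rows (tool shift, tool turn) from the pose now to target"
    s=arm.state(); p,r=start or (s["tcp_pos"],Rt(s["eef_rot"])); d=np.array(target)-p
    rv=(r.inv()*(Rtgt or r)).as_rotvec()
    n=max(1,math.ceil(np.linalg.norm(d)/v),math.ceil(np.linalg.norm(rv)/.17))
    step=R.from_rotvec(rv/n); out=[]
    for k in range(n):
        out.append([(r.inv().apply(d/n)).round(4).tolist(),(rv/n).round(3).tolist()]); r=r*step
    if show:
        print("from",p.round(3),"n",n)
        for o in out: print(o)
    return out
def down(az): # tool z down, tool x at azimuth az
    x=np.array([np.cos(az),np.sin(az),0]);z=np.array([0,0,-1.]);return R.from_matrix(np.c_[x,np.cross(z,x),z])
def cad(x,y,z,p=(.491,.208,.065)): return np.array([p[0]+np.cos(p[2])*x-np.sin(p[2])*y,p[1]+np.sin(p[2])*x+np.cos(p[2])*y,z])
E
python3 - <<'E'
from plan import *
plan(cad(.135,0,.27),down(np.pi+.065))
E
```

```text
from [0.179 0.546 0.231] n 10
[[-0.0527, -0.0174, -0.0039], [0.0, 0.0, -0.038]]
[[-0.052, -0.0194, -0.0039], [0.0, 0.0, -0.038]]
[[-0.0512, -0.0214, -0.0039], [0.0, 0.0, -0.038]]
[[-0.0504, -0.0233, -0.0039], [0.0, 0.0, -0.038]]
[[-0.0494, -0.0252, -0.0039], [0.0, 0.0, -0.038]]
[[-0.0484, -0.0271, -0.0039], [0.0, 0.0, -0.038]]
[[-0.0474, -0.0289, -0.0039], [0.0, 0.0, -0.038]]
[[-0.0462, -0.0307, -0.0039], [0.0, 0.0, -0.038]]
[[-0.045, -0.0325, -0.0039], [0.0, 0.0, -0.038]]
[[-0.0438, -0.0341, -0.0039], [0.0, 0.0, -0.038]]
```

>>> servo_tool --series '[[[-0.053, -0.017, -0.008], [0, 0, -0.038]], [[-0.052, -0.019, -0.008], [0, 0, -0.038]], [[-0.051, -0.021, -0.008], [0, 0, -0.038]], [[-0.05, -0.023, -0.008], [0, 0, -0.038]], [[-0.049, -0.025, -0.008], [0, 0, -0.038]]]' --grip 0 --force 20

```text
time_s: 2.12
tcp_pos: [0.4034, 0.3822, 0.2717]
eef_rot: [0.0, 0.063, 0.998, 0.0]
contact_force: [0.4, 0.5, 0.6]
finger_gap: 0.0003
```

>>> servo_tool --series '[[[-0.048, -0.027, 0], [0, 0, -0.038]], [[-0.047, -0.029, 0], [0, 0, -0.038]], [[-0.046, -0.031, 0], [0, 0, -0.038]], [[-0.045, -0.032, 0], [0, 0, -0.038]], [[-0.044, -0.034, 0], [0, 0, -0.038]]]'

```text
time_s: 2.75
tcp_pos: [0.6257, 0.2175, 0.2713]
eef_rot: [0.0, -0.032, 0.999, 0.0]
contact_force: [0.2, 0.9, 0.6]
finger_gap: 0.0002
```

>>> servo_tool --series '[[[0, 0, 0], [0, 0, 0]], [[0, 0, 0], [0, 0, 0]]]'

```text
time_s: 3.0
tcp_pos: [0.624, 0.2187, 0.2709]
eef_rot: [-0.001, -0.031, 1.0, 0.0]
contact_force: [0.8, -0.1, -0.1]
finger_gap: 0.0001
```

Run:
```python
from plan import *
s=arm.state(); print({k:np.round(s[k],4) for k in("time_s","q","tcp_pos","eef_rot","contact_force","finger_gap")})
plan(cad(.135,0,.183),down(np.pi+.065))
print(cad(.135,0,.183))
```

```text
{'time_s': np.float64(3.0), 'q': array([ 2.3140e-01,  3.9240e-01,  1.2330e+00,  8.0000e-04,  1.5175e+00,
       -1.4018e+00]), 'tcp_pos': array([0.624 , 0.2187, 0.2709]), 'eef_rot': array([-7.000e-04, -3.120e-02,  9.995e-01,  3.000e-04]), 'contact_force': array([ 0.7859, -0.1478, -0.074 ]), 'finger_gap': np.float64(0.0001)}
from [0.624 0.219 0.271] n 2
[[-0.0009, -0.001, 0.0439], [0.0, -0.001, -0.001]]
[[-0.0008, -0.001, 0.0439], [0.0, -0.001, -0.001]]
[0.62571491 0.21676882 0.183     ]
```

>>> servo_tool --series '[[[-0.001, -0.001, 0.03], [0, 0, 0]], [[-0.001, -0.001, 0.03], [0, 0, 0]], [[0, 0, 0.026], [0, 0, 0]], [[0, 0, 0], [0, 0, 0]]]'

```text
time_s: 3.5
tcp_pos: [0.6237, 0.2177, 0.1835]
eef_rot: [-0.002, -0.032, 0.999, -0.0]
contact_force: [0.2, 0.3, 0.3]
finger_gap: -0.0002
```

>>> servo_tool --series '[[[0.01, 0, 0], [0, 0, 0]], [[0.01, 0, 0], [0, 0, 0]], [[0.008, 0, 0], [0, 0, 0]], [[0.008, 0, 0], [0, 0, 0]], [[0.008, 0, 0], [0, 0, 0]]]'

```text
time_s: 4.12
tcp_pos: [0.5821, 0.2139, 0.1857]
eef_rot: [0.0, -0.032, 1.0, 0.0]
contact_force: [0.8, 0.2, 0.6]
finger_gap: 0.0003
```

>>> servo_tool --series '[[[0.01, 0, 0], [0, 0, 0]], [[0.01, 0, 0], [0, 0, 0]], [[0.01, 0, 0], [0, 0, 0]], [[0.01, 0, 0], [0, 0, 0]], [[0.01, 0, 0], [0, 0, 0]]]'

```text
time_s: 4.75
tcp_pos: [0.5318, 0.2108, 0.1853]
eef_rot: [-0.0, -0.032, 1.0, 0.0]
contact_force: [-0.4, -0.1, 0.5]
finger_gap: -0.0001
```

>>> servo_tool --series '[[[0.005, 0, 0], [0, 0, 0]], [[0, 0, 0], [0, 0, 0]], [[0, 0, 0], [0, 0, 0]], [[0, 0, -0.03], [0, 0, 0]], [[0, 0, -0.04], [0, 0, 0]]]'

```text
time_s: 5.38
tcp_pos: [0.5274, 0.2103, 0.2549]
eef_rot: [-0.001, -0.031, 1.0, -0.0]
contact_force: [0.1, 0.2, 0.3]
finger_gap: 0.0
```

Run:
```python
from plan import *
import cv2
s=arm.state(); print({k:np.round(s[k],4) for k in("time_s","q","tcp_pos","eef_rot","contact_force")})
im=arm.get_image("side"); cv2.imwrite("pics/s1.png",cv2.resize(im[80:300,180:440],(720,609))[:600,:,::-1])
```

```text
{'time_s': np.float64(5.375), 'q': array([ 2.5690e-01,  2.5440e-01,  1.4767e+00,  1.0000e-04,  1.4133e+00,
       -1.3769e+00]), 'tcp_pos': array([0.5274, 0.2103, 0.2549]), 'eef_rot': array([-1.400e-03, -3.150e-02,  9.995e-01, -3.000e-04]), 'contact_force': array([0.0844, 0.1557, 0.3007])}
```

View pics/s1.png

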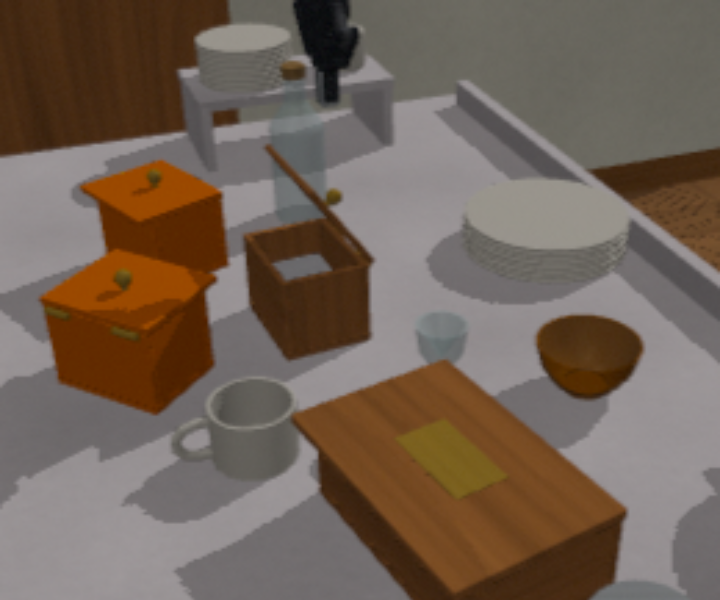

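The crop shows the caddy lid sinking towards shut at about (320,200), and nothing else has moved. Next I'll stage in front of the chest with the tool tilted 30° below horizontal, so the fingertip fits under the overhang.

```bash
cat >> plan.py <<'E'
CH=(.509,-.181,.195)
def tilt(az,el): # tool z at azimuth az, el below horizontal; tool y horizontal to the left
    z=np.array([np.cos(az)*np.cos(el),np.sin(az)*np.cos(el),-np.sin(el)]); y=np.array([-np.sin(az),np.cos(az),0])
    return R.from_matrix(np.c_[np.cross(y,z),y,z])
T=tilt(.44,np.radians(30))
E
python3 - <<'E'
from plan import *
plan([.30,-.28,.32],T,v=.053)
E
```

```text
from [0.531 0.211 0.262] n 11
[[0.0237, -0.0432, -0.0056], [-0.018, -0.093, -0.031]]
[[0.0243, -0.0424, -0.0086], [-0.018, -0.093, -0.031]]
[[0.0247, -0.0414, -0.0117], [-0.018, -0.093, -0.031]]
[[0.0247, -0.0404, -0.0147], [-0.018, -0.093, -0.031]]
[[0.0245, -0.0394, -0.0177], [-0.018, -0.093, -0.031]]
[[0.0239, -0.0383, -0.0207], [-0.018, -0.093, -0.031]]
[[0.023, -0.0371, -0.0235], [-0.018, -0.093, -0.031]]
[[0.0218, -0.036, -0.0263], [-0.018, -0.093, -0.031]]
[[0.0204, -0.0348, -0.0289], [-0.018, -0.093, -0.031]]
[[0.0186, -0.0337, -0.0313], [-0.018, -0.093, -0.031]]
[[0.0166, -0.0326, -0.0335], [-0.018, -0.093, -0.031]]
```

>>> servo_tool --series '[[[0.024, -0.043, -0.006], [-0.018, -0.093, -0.031]], [[0.024, -0.042, -0.009], [-0.018, -0.093, -0.031]], [[0.025, -0.041, -0.012], [-0.018, -0.093, -0.031]], [[0.025, -0.04, -0.015], [-0.018, -0.093, -0.031]], [[0.025, -0.039, -0.018], [-0.018, -0.093, -0.031]]]'

```text
time_s: 6.05
tcp_pos: [0.4242, -0.0042, 0.2839]
eef_rot: [0.22, -0.106, 0.968, 0.051]
contact_force: [-0.4, -0.6, -0.4]
finger_gap: -0.0003
```

Run:
```python
from plan import *
s=arm.state(); print({k:np.round(s[k],3) for k in("time_s","q","tcp_pos")})
plan([.30,-.28,.32],T,v=.053)
```

```text
{'time_s': np.float64(6.05), 'q': array([-0.458, -0.21 ,  1.978,  0.366,  1.072, -2.374]), 'tcp_pos': array([ 0.424, -0.004,  0.284])}
from [ 0.424 -0.004  0.284] n 6
[[0.024, -0.0397, -0.0207], [-0.018, -0.098, -0.032]]
[[0.0231, -0.0385, -0.0237], [-0.018, -0.098, -0.032]]
[[0.0218, -0.0374, -0.0265], [-0.018, -0.098, -0.032]]
[[0.0203, -0.0362, -0.0293], [-0.018, -0.098, -0.032]]
[[0.0184, -0.035, -0.0318], [-0.018, -0.098, -0.032]]
[[0.0163, -0.0339, -0.0341], [-0.018, -0.098, -0.032]]
```

q6 is at −2.37 and heading for its limit of −2.7, so I'll turn the tool half a turn about its own z. That puts the camera above and leaves the fingers the same.

>>> servo_tool --series '[[[0, 0, -0.01], [0, 0, 0.18]], [[0, 0, -0.01], [0, 0, 0.18]], [[0, 0, 0], [0, 0, 0.18]], [[0, 0, 0], [0, 0, 0.18]], [[0, 0, 0], [0, 0, 0.18]]]'

```text
time_s: 6.68
tcp_pos: [0.417, -0.0067, 0.3014]
eef_rot: [0.174, 0.33, 0.917, 0.142]
contact_force: [-0.2, -0.2, -0.4]
finger_gap: -0.0001
```

>>> servo_tool --series '[[[0, 0, 0], [0, 0, 0.18]], [[0, 0, 0], [0, 0, 0.18]], [[0, 0, 0], [0, 0, 0.18]], [[0, 0, 0], [0, 0, 0.18]], [[0, 0, 0], [0, 0, 0.18]]]'

```text
time_s: 7.3
tcp_pos: [0.4171, -0.0066, 0.3014]
eef_rot: [0.095, 0.696, 0.682, 0.203]
contact_force: [-0.9, 0.1, -1.3]
finger_gap: -0.0003
```

```bash
echo 'T=T*R.from_euler("z",np.pi)' >> plan.py
python3 - <<'E'
from plan import *
s=arm.state(); print({k:np.round(s[k],3) for k in("time_s","q","tcp_pos")})
plan([.30,-.28,.32],T,v=.053)
E
```

```text
{'time_s': np.float64(7.3), 'q': array([-0.477, -0.23 ,  1.946,  0.36 ,  1.13 , -0.563]), 'tcp_pos': array([ 0.417, -0.007,  0.301])}
from [ 0.417 -0.007  0.301] n 8
[[-0.0332, -0.0106, -0.0131], [-0.037, 0.07, 0.137]]
[[-0.0333, -0.0055, -0.0157], [-0.037, 0.07, 0.137]]
[[-0.0325, -0.0003, -0.0181], [-0.037, 0.07, 0.137]]
[[-0.0309, 0.0047, -0.0203], [-0.037, 0.07, 0.137]]
[[-0.0284, 0.0096, -0.0221], [-0.037, 0.07, 0.137]]
[[-0.0252, 0.0141, -0.0235], [-0.037, 0.07, 0.137]]
[[-0.0213, 0.0182, -0.0245], [-0.037, 0.07, 0.137]]
[[-0.0168, 0.0218, -0.0251], [-0.037, 0.07, 0.137]]
```

>>> servo_tool --series '[[[-0.033, -0.01, -0.013], [-0.037, 0.07, 0.137]], [[-0.033, -0.005, -0.016], [-0.037, 0.07, 0.137]], [[-0.032, 0, -0.018], [-0.037, 0.07, 0.137]], [[-0.031, 0.005, -0.02], [-0.037, 0.07, 0.137]]]'

```text
time_s: 7.8
tcp_pos: [0.3617, -0.1427, 0.3126]
eef_rot: [-0.006, 0.809, 0.463, 0.362]
contact_force: [0.5, -0.3, 0.3]
finger_gap: 0.0001
```

Run:
```python
from plan import *
s=arm.state(); print({k:np.round(s[k],3) for k in("time_s","q","tcp_pos")})
plan([.30,-.28,.32],T,v=.053)
```

```text
{'time_s': np.float64(7.8), 'q': array([-1.288, -0.137,  2.   ,  0.713,  1.521, -0.886]), 'tcp_pos': array([ 0.362, -0.143,  0.313])}
from [ 0.362 -0.143  0.313] n 4
[[-0.0292, 0.0086, -0.0222], [-0.038, 0.07, 0.14]]
[[-0.0261, 0.0133, -0.0237], [-0.038, 0.07, 0.14]]
[[-0.0222, 0.0176, -0.0248], [-0.038, 0.07, 0.14]]
[[-0.0177, 0.0214, -0.0255], [-0.038, 0.07, 0.14]]
```

>>> servo_tool --series '[[[-0.029, 0.009, -0.022], [-0.038, 0.07, 0.14]], [[-0.026, 0.013, -0.024], [-0.038, 0.07, 0.14]], [[-0.022, 0.018, -0.025], [-0.038, 0.07, 0.14]], [[-0.018, 0.021, -0.025], [-0.038, 0.07, 0.14]], [[0, 0, 0], [0, 0, 0]]]'

```text
time_s: 8.43
tcp_pos: [0.3001, -0.2814, 0.3186]
eef_rot: [-0.109, 0.846, 0.189, 0.487]
contact_force: [-0.9, 0.1, -0.5]
finger_gap: -0.0
```

Run:
```python
from plan import *
s=arm.state(); print({k:np.round(s[k],3) for k in("time_s","q","tcp_pos")})
n=np.array([0,0,0])
u=T.as_matrix(); top=.011*u[:,0]; print("tool x",u[:,0].round(3),"z",u[:,2].round(3))
def tcp(x,z): # tcp for the tip's upper corner at chest-frame (x,-.03), height z
    return cad(x,-.03,z,CH)-top
A=tcp(-.135,.11);B=tcp(-.135,.072);C=tcp(-.08,.072)
print(A,B,C)
plan(A,T)
r=T
plan(B,T,v=.03,start=(A,T)); plan(C,T,v=.02,start=(B,T))
```

```text
{'time_s': np.float64(8.425), 'q': array([-1.703,  0.117,  1.97 ,  0.828,  1.73 , -0.736]), 'tcp_pos': array([ 0.3  , -0.281,  0.319])}
tool x [0.452 0.213 0.866] z [ 0.784  0.369 -0.5  ]
[ 0.37739543 -0.23893258  0.10047372] [ 0.37739543 -0.23893258  0.06247372] [ 0.43135305 -0.22827542  0.06247372]
from [ 0.3   -0.281  0.319] n 4
[[-0.0361, -0.0013, 0.0464], [0.0, 0.001, -0.0]]
[[-0.0361, -0.0014, 0.0464], [0.0, 0.001, -0.0]]
[[-0.0362, -0.0014, 0.0464], [0.0, 0.001, -0.0]]
[[-0.0362, -0.0014, 0.0464], [0.0, 0.001, -0.0]]
from [ 0.377 -0.239  0.1  ] n 2
[[-0.0165, -0.0, 0.0095], [0.0, 0.0, 0.0]]
[[-0.0165, -0.0, 0.0095], [0.0, 0.0, 0.0]]
from [ 0.377 -0.239  0.062] n 3
[[0.0089, 0.0044, 0.0154], [0.0, 0.0, 0.0]]
[[0.0089, 0.0044, 0.0154], [0.0, 0.0, 0.0]]
[[0.0089, 0.0044, 0.0154], [0.0, 0.0, 0.0]]
```

>>> servo_tool --series '[[[-0.036, -0.001, 0.046], [0, 0, 0]], [[-0.036, -0.001, 0.046], [0, 0, 0]], [[-0.036, -0.001, 0.046], [0, 0, 0]], [[-0.036, -0.001, 0.046], [0, 0, 0]], [[0, 0, 0], [0, 0, 0]]]'

```text
time_s: 9.05
tcp_pos: [0.3788, -0.2346, 0.1012]
eef_rot: [-0.114, 0.845, 0.191, 0.487]
contact_force: [0.0, -0.3, 0.5]
finger_gap: -0.0002
```

>>> servo_tool --series '[[[-0.016, 0, 0.009], [0, 0, 0]], [[-0.017, 0, 0.01], [0, 0, 0]], [[0, 0, 0], [0, 0, 0]]]'

```text
time_s: 9.43
tcp_pos: [0.3783, -0.2385, 0.0661]
eef_rot: [-0.108, 0.845, 0.192, 0.487]
contact_force: [-0.5, 0.2, 0.5]
finger_gap: -0.0
```

```bash
cat >> plan.py <<'E'
def tcp(x,z): return cad(x,-.03,z,CH)-.011*T.as_matrix()[:,0]
E
python3 - <<'E'
from plan import *
import cv2
s=arm.state(); print({k:np.round(s[k],3) for k in("time_s","q","tcp_pos","contact_force")})
im=arm.get_image("side"); a=cv2.resize(im[120:340,160:440],(760,597))
w=arm.get_image("wrist"); cv2.imwrite("pics/s2.png",a[:,:,::-1]); cv2.imwrite("pics/w2.png",w[:,:,::-1])
plan(tcp(-.08,.072),T,v=.02)
E
```

```text
{'time_s': np.float64(9.425), 'q': array([-1.507,  0.555,  2.334,  1.075,  1.152, -1.318]), 'tcp_pos': array([ 0.378, -0.238,  0.066]), 'contact_force': array([-0.459,  0.203,  0.506])}
from [ 0.378 -0.238  0.066] n 3
[[0.0076, 0.0046, 0.0157], [-0.0, 0.001, 0.002]]
[[0.0076, 0.0046, 0.0157], [-0.0, 0.001, 0.002]]
[[0.0075, 0.0045, 0.0157], [-0.0, 0.001, 0.002]]
```

View pics/s2.png

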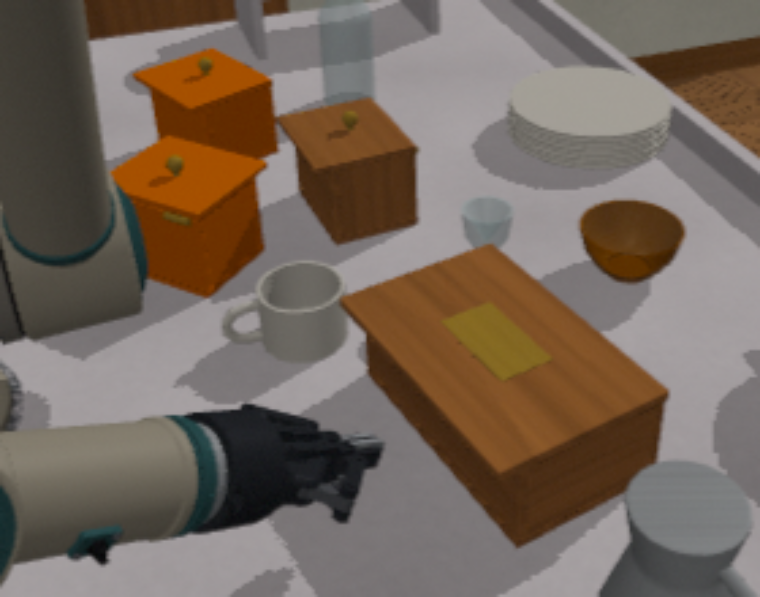

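View pics/w2.png

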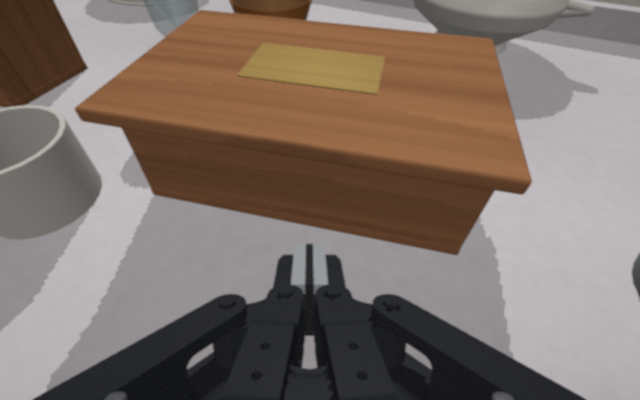

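The side view shows the caddy shut (crop 350,135) with nothing else disturbed. The wrist view shows the fingertips at (310,250), clear in front of the chest's overhang. I'll slide under it next.

>>> servo_tool --series '[[[0.006, 0.004, 0.016], [0, 0, 0]], [[0.007, 0.005, 0.016], [0, 0, 0]], [[0.007, 0.005, 0.015], [0, 0, 0]], [[0, 0, 0], [0, 0, 0]], [[0, 0, 0], [0, 0, 0]]]'

```text
time_s: 10.15
tcp_pos: [0.4297, -0.2286, 0.0593]
eef_rot: [-0.109, 0.845, 0.192, 0.487]
contact_force: [-0.8, 0.2, -0.1]
finger_gap: -0.0
```

```bash
cat > arc.py <<'E'
from plan import *
s=arm.state(); print({k:np.round(s[k],3) for k in("time_s","q","tcp_pos","contact_force","moment")})
c,sn=np.cos(CH[2]),np.sin(CH[2]); k=s["tcp_pos"]+.011*Rt(s["eef_rot"]).as_matrix()[:,0]-np.array([CH[0],CH[1],0])
print("tip corner, chest frame",(c*k[0]+sn*k[1]).round(4),(-sn*k[0]+c*k[1]).round(4),k[2].round(4))
st=(tcp(-.08,.074),T)
for f in np.radians(np.r_[0:115:6]):
    t=tcp(.07-.149*np.cos(f),.085+.149*np.sin(f)); 
    print(round(np.degrees(f)),plan(t,T,v=.06,show=False,start=st)[0][0],t.round(3)); st=(t,T)
E
python3 arc.py
```

```text
{'time_s': np.float64(10.15), 'q': array([-1.37 ,  0.574,  2.323,  1.204,  1.118, -1.309]), 'tcp_pos': array([ 0.43 , -0.229,  0.059]), 'contact_force': array([-0.792,  0.177, -0.08 ]), 'moment': array([-0.185,  0.335, -0.02 ])}
tip corner, chest frame -0.0816 -0.0299 0.0688
0 [0.01, 0.0002, -0.0047] [ 0.432 -0.228  0.075]
6 [0.0139, 0.0002, -0.0071] [ 0.433 -0.228  0.091]
12 [0.0145, 0.0006, -0.0057] [ 0.436 -0.227  0.106]
18 [0.015, 0.001, -0.0041] [ 0.439 -0.227  0.122]
24 [0.0153, 0.0014, -0.0026] [ 0.445 -0.226  0.136]
30 [0.0155, 0.0017, -0.001] [ 0.452 -0.224  0.15 ]
36 [0.0154, 0.0021, 0.0006] [ 0.46  -0.223  0.163]
42 [0.0153, 0.0024, 0.0022] [ 0.47  -0.221  0.175]
48 [0.0149, 0.0027, 0.0038] [ 0.481 -0.219  0.186]
54 [0.0144, 0.0029, 0.0053] [ 0.493 -0.216  0.196]
60 [0.0137, 0.0032, 0.0067] [ 0.505 -0.214  0.205]
66 [0.0129, 0.0034, 0.0081] [ 0.519 -0.211  0.212]
72 [0.0119, 0.0035, 0.0094] [ 0.533 -0.208  0.217]
78 [0.0108, 0.0037, 0.0106] [ 0.548 -0.205  0.221]
84 [0.0096, 0.0037, 0.0117] [ 0.563 -0.202  0.224]
90 [0.0083, 0.0038, 0.0127] [ 0.579 -0.199  0.224]
96 [0.0068, 0.0038, 0.0135] [ 0.594 -0.196  0.224]
102 [0.0054, 0.0037, 0.0142] [ 0.609 -0.193  0.221]
108 [0.0038, 0.0037, 0.0147] [ 0.624 -0.19   0.217]
114 [0.0022, 0.0035, 0.015] [ 0.638 -0.187  0.212]
```

>>> servo_tool --series '[[[0.006, 0, -0.002], [0, 0, 0]], [[0.005, 0, -0.002], [0, 0, 0]], [[0.006, 0, -0.003], [0, 0, 0]], [[0.007, 0, -0.003], [0, 0, 0]], [[0.007, 0, -0.003], [0, 0, 0]]]'

```text
time_s: 10.78
tcp_pos: [0.4338, -0.2268, 0.0923]
eef_rot: [-0.109, 0.845, 0.191, 0.487]
contact_force: [-1.1, -0.9, -1.5]
finger_gap: 0.0001
```

```bash
python3 arc.py | head -2
```

```text
{'time_s': np.float64(10.775), 'q': array([-1.358,  0.492,  2.3  ,  1.169,  1.154, -1.199]), 'tcp_pos': array([ 0.434, -0.227,  0.092]), 'contact_force': array([-1.089, -0.903, -1.463]), 'moment': array([-0.326,  0.612, -0.059])}
tip corner, chest frame -0.0773 -0.029 0.1018
```

Force is −1.5 N in z, so the lid is lifting as expected. I'll continue along the arc.

>>> servo_tool --series '[[[0.014, 0, -0.006], [0, 0, 0]], [[0.015, 0.001, -0.004], [0, 0, 0]], [[0.015, 0.001, -0.003], [0, 0, 0]], [[0.015, 0.002, -0.001], [0, 0, 0]], [[0.015, 0.002, 0.001], [0, 0, 0]]]'

```text
time_s: 11.4
tcp_pos: [0.4598, -0.2199, 0.1633]
eef_rot: [-0.11, 0.845, 0.191, 0.487]
contact_force: [-0.4, 0.2, -0.8]
finger_gap: -0.0001
```

```bash
python3 arc.py | head -2
```

```text
{'time_s': np.float64(11.4), 'q': array([-1.289,  0.338,  2.22 ,  1.139,  1.222, -0.955]), 'tcp_pos': array([ 0.46 , -0.22 ,  0.163]), 'contact_force': array([-0.398,  0.232, -0.801]), 'moment': array([-0.252,  0.613, -0.069])}
tip corner, chest frame -0.0504 -0.0273 0.1728
```

>>> servo_tool --series '[[[0.015, 0.002, 0.002], [0, 0, 0]], [[0.015, 0.002, 0.004], [0, 0, 0]], [[0.014, 0.003, 0.005], [0, 0, 0]], [[0.014, 0.003, 0.007], [0, 0, 0]], [[0.013, 0.003, 0.008], [0, 0, 0]]]'

```text
time_s: 12.02
tcp_pos: [0.5182, -0.2066, 0.2115]
eef_rot: [-0.11, 0.845, 0.191, 0.487]
contact_force: [-0.3, -0.2, 0.3]
finger_gap: -0.0003
```

```bash
python3 arc.py | head -2
```

```text
{'time_s': np.float64(12.025), 'q': array([-1.14 ,  0.267,  2.126,  1.186,  1.203, -0.755]), 'tcp_pos': array([ 0.518, -0.207,  0.212]), 'contact_force': array([-0.274, -0.244,  0.318]), 'moment': array([-0.202,  0.455, -0.14 ])}
tip corner, chest frame 0.0095 -0.0255 0.221
```

>>> servo_tool --series '[[[0.009, 0.003, 0.007], [0, 0, 0]], [[0.008, 0.003, 0.007], [0, 0, 0]], [[0.008, 0.003, 0.008], [0, 0, 0]], [[0.007, 0.003, 0.008], [0, 0, 0]], [[0.006, 0.003, 0.008], [0, 0, 0]]]'

```text
time_s: 12.65
tcp_pos: [0.5719, -0.1985, 0.2245]
eef_rot: [-0.11, 0.845, 0.191, 0.487]
contact_force: [0.1, 0.1, 0.6]
finger_gap: -0.0002
```

>>> servo_tool --series '[[[0.006, 0.003, 0.008], [0, 0, 0]], [[0.005, 0.003, 0.008], [0, 0, 0]], [[0.004, 0.002, 0.008], [0, 0, 0]], [[0.004, 0.002, 0.008], [0, 0, 0]], [[0.003, 0.002, 0.008], [0, 0, 0]]]'

```text
time_s: 13.28
tcp_pos: [0.6181, -0.1897, 0.2234]
eef_rot: [-0.109, 0.845, 0.191, 0.487]
contact_force: [0.7, -0.3, 0.5]
finger_gap: 0.0001
```

```bash
python3 arc.py | head -2
python3 - <<'E'
from cell import arm
import cv2
im=arm.get_image("side");cv2.imwrite("pics/s3.png",cv2.resize(im[80:340,160:460],(690,598))[:,:,::-1])
E
```

```text
{'time_s': np.float64(13.275), 'q': array([-0.922,  0.31 ,  2.007,  1.284,  1.081, -0.619]), 'tcp_pos': array([ 0.618, -0.19 ,  0.223]), 'contact_force': array([ 0.731, -0.307,  0.459]), 'moment': array([-0.154,  0.395, -0.01 ])}
tip corner, chest frame 0.1107 -0.0283 0.2329
```

View pics/s3.png

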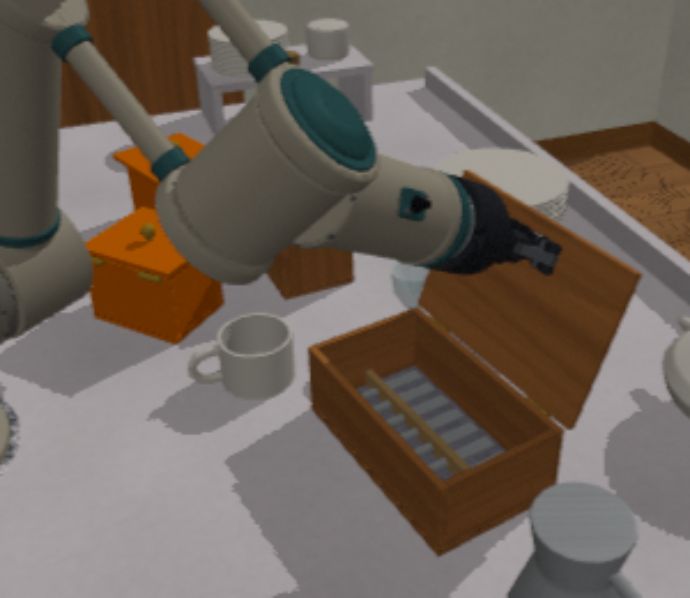

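The crop shows the chest lid open and leaning back, running from (430,290) to (640,275), with the box in place. I'll back off along the tool axis.

>>> servo_tool --series '[[[0, 0, -0.03], [0, 0, 0]], [[0, 0, -0.05], [0, 0, 0]], [[0, 0, -0.05], [0, 0, 0]], [[0, 0, -0.04], [0, 0, 0]], [[0, 0, 0], [0, 0, 0]]]'

```text
time_s: 13.95
tcp_pos: [0.484, -0.2552, 0.3101]
eef_rot: [-0.107, 0.846, 0.191, 0.487]
contact_force: [-0.1, 0.0, 0.6]
finger_gap: -0.0001
```

>>> servo_tool --series '[[[0, 0, 0], [0, 0, 0]], [[0, 0, 0], [0, 0, 0]], [[0, 0, 0], [0, 0, 0]], [[0, 0, 0], [0, 0, 0]]]'

```text
time_s: 14.45
tcp_pos: [0.4851, -0.2523, 0.3085]
eef_rot: [-0.11, 0.845, 0.191, 0.487]
contact_force: [-0.2, -0.7, -0.5]
finger_gap: 0.0001
```

Run:
```python
from fit import *
s=arm.state(); print(s["time_s"],s["tcp_pos"].round(3),s["contact_force"].round(2),s["joint_vel"].round(3))
t=arm.get_image("top")
for n,ut,p0,As in(("chest",(395,190),[.509,-.181,.195],(1.75,1.95)),("caddy",(253,195),[.491,.208,.065],(0,.1))):
    M={"top":pick(n,"top",ut)}; print(n,M["top"].sum())
    for a in As: r=fit(n,a,M,p0); print(a,r.x.round(4),round(r.fun,3))
b=np.hstack([t[90:300,130:530]]); cv2.imwrite("pics/t4.png",cv2.resize(b,(800,420))[:,:,::-1])
```

```text
14.45 [ 0.485 -0.252  0.309] [-0.16 -0.66 -0.52] [-0.005 -0.004 -0.003  0.    -0.     0.   ]
chest 7217
1.75 [ 0.5329 -0.1748  0.1833] 0.128
1.95 [ 0.5071 -0.1808  0.2005] 0.024
caddy 2127
0 [0.4909 0.2091 0.0625] 0.036
0.1 [0.4899 0.2089 0.078 ] 0.036
```

View pics/t4.png

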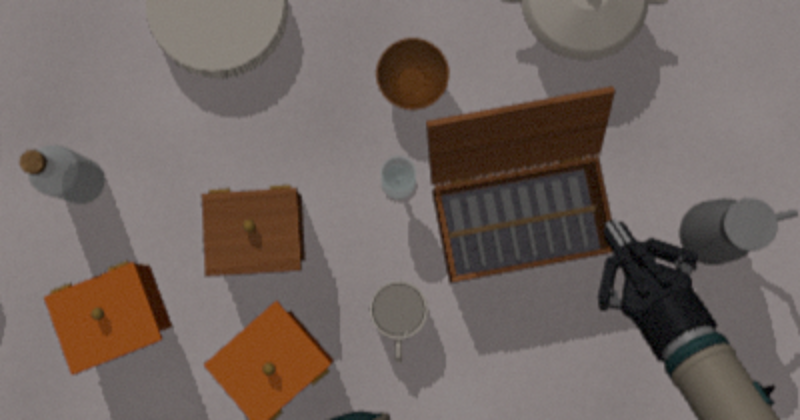

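The top view shows the chest lid open (520,135), the caddy shut (250,230), all the glass and china where it was, and the gripper clear above everything. I'm handing the job in.

```bash
python3 -c "
from cell import arm
print(arm.finish_job())"
```

```text
the job is handed in; nothing more can be done
None
```

The caddy's lid is shut and the chest's lid stands open by itself. The job was handed in at about 14.5 s of the 64 s allowed. I pushed the brown caddy's lid forward past upright from behind with shut fingertips, and it sank shut. I then lifted the chest's lid by its front overhang and pushed it over; it fell open against its stop. The tool force, read at the end of each move, never went above about 2 N.

- **Chest:** the last top picture fits a lid angle of 1.95 rad well (misfit 0.024) and 1.75 rad poorly (0.128). The box is within about 2 mm of where it started.
- **Caddy:** the box is within about 1 mm of where it started. The lid looks shut in the side and top pictures. The final fit could not tell 0 from 0.1 rad (0.036 misfit for both), so the 0.06 rad limit rests on the pictures.
- **Surroundings:** the glass, china and orange look-alikes look undisturbed in the last picture. The gripper is at z = 0.31 m and touches nothing.
- **Verdict:** the hand-in reports none, so I can't confirm that the job was judged a success.

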